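Take the large portion cup off its hook and tare the scale with it

TASK

Lift the larger of the two steel portion cups up and off its hook on the cup rack and stand it upright, gently, in the middle of the scale's plate. Let go of it, then push the raised round tare button on top of the scale, in front of the plate, fully down and release it. Leave the small cup hanging on its hook, and do not disturb the tomato and the two cheese chunks.

Things in the scene. Friction and masses are not known exactly. Their poses are not given: they have to be found in the camera images.
- cup_rack: Fixed wooden cup rack, 280 mm wide, 376 high, two wire hooks side by side. Origin: on the bench, midway below the hooks; z up, +x from its open front to its back board, +y to the left seen from the robot. Foot board: x = -63 to +87 mm, 14 thick. Back board's front face: x = +64. Its top shelf overhangs the hooks.
- shelf_edge (a point): Middle of the lower front edge of the rack's top shelf, 360 mm above the bench; axes as the rack's. The shelf reaches from here back to the back board, 280 mm wide, with a jar and a tin fixed on it. An upright gripper does not fit over the cups; one tilted about 40 degrees, fingers pointing in under the shelf (+x) and down, does.
- hook_left (a point): Left hook (y = +80 mm of the rack), at the middle of where a cup's strap lies, level with the wire's top, 160 mm above the bench; axes as the rack's. A U of 6 mm wire, 36 mm wide over all, standing out level towards -x; 20 mm in front of this point it turns up into a lip, 20 mm higher at x = -24 to -31. A cup's strap must rise over 20 mm, then come forward (-x).
- hook_right (a point): Right hook (y = -80 mm of the rack), at the middle of where a cup's strap lies, level with the wire's top, 160 mm above the bench; axes as the rack's. A U of 6 mm wire, 36 mm wide over all, standing out level towards -x; 20 mm in front of this point it turns up into a lip, 20 mm higher at x = -24 to -31. A cup's strap must rise over 20 mm, then come forward (-x).
- large_cup: Loose open steel cup, the larger of two, 0.13 to 0.25 kg: 76 mm across, 65 high without handle, 175 over all. Origin: centre of its underside; z up its axis. Hangs upright on either hook (at random), turned like the rack within 3 degrees. Its square handle's level strap, along y, 14 mm wide, lies on the hook: underside at z = 125, top 130; 60 mm clear between rim and strap.
- large_cup_grip (a point): Centre of the large cup's upright wooden grip, which stands on the middle of the strap: 20 mm along x, 16 mm along y, 45 mm high, from z = 130 to 175 mm of the cup. This point is on the cup's axis, 152.5 mm above its underside. Axes as the cup's.
- small_cup: Loose steel portion cup of the same design, smaller: 58 mm across the rim, 48 mm high without its handle, 158 mm over all. Origin: centre of its underside; z up. Hangs on the other hook, origin 52 mm above the bench. To be left hanging.
- scale: Fixed portion scale, 224 mm (x) by 190 mm (y). Origin: on the bench under its middle; its front with the display faces -x, z up. The flat steel plate on top, 180 by 180 mm, does not move.
- plate_centre (a point): Centre of the scale plate's top face, 62 mm above the bench. Axes as the scale's.
- tare (a joint): Travel of the scale's raised round tare button in m: 0 released, 0.006 fully down. It is pushed straight down, springs back by itself, and needs 5 N to be held fully down. The two flat dots on the scale's upright front face are not it and do nothing.
- tare_top (a point): Centre of the tare button's top face, 74 mm above the bench when released, on the strip in front of the plate, left of the middle. A round cap of 16 mm diameter that stands 10 mm out of a round housing of 32 mm diameter (4 mm when fully down).
- cheese_a: Loose chunk of cheese, 48 x 58 x 64 mm, right of the scale. Origin under its middle. Bystander.
- cheese_b: Loose chunk of cheese, 47 x 74 x 47 mm, right of the scale. Origin under its middle. Bystander.
- tomato: Loose tomato, 65 mm across, 66 mm high, on the bench nearer the robot than the rack and the scale. Origin under its middle. Bystander.
Mind the look-alikes: they are no part of the job. What is shaped like the large_cup but green or orange is not meant.

How it is judged:
By the outcome, as a careful person would: the job done as asked, in the order asked, and still so for the second after the job is handed in, with the robot touching nothing.
It also fails if it takes over 50 s, if anything falls off the work surface, if the arm or the gripper's body presses on something with over 40 N, if the wrist force passes 120 N, or if a joint passes its speed limit or range.

ROBOT

A 6-joint arm with a two-finger parallel gripper is mounted at the origin on a cart in front of the work surface, level with it; the furniture and walls round the work are solid. World frame = base frame: x ahead of the robot, y to its left, z up, the work surface at z = 0. Lengths are in m, angles in degrees, forces in N, time in s.
With the tool pointing down it reaches from about 0.4 to 0.825 m from the base axis. Payload 7 kg.
Tool frame: the origin (TCP) lies at the very end of the fingers, on their centre line; the grasp point (between the pads) lies 19 mm behind it; z points along the fingers, y is the line along which they close (so a half turn about z gives the same grasp; the last joint's range is limited). The gripper opens to 88 mm and grips with 3 to 60 N. Pads are 19 mm wide; open, the fingers measure 130 mm over their backs; the gripper's body (78 mm by 193 mm) begins 47 mm behind the grasp point.
Start: joints at [16.507, 20.546, 0.682, 0, -70.136, -16.507], TCP at [0.675, -0, 0.227] pointing down, gripper open.
Joint ranges: [-176.03, 176.03], [-82.01, 121.73], [-58.28, 71.71], [-173.87, 95.51], [-174.79, -0.11], [-173.66, 173.66]. Speed limits (degrees/s): [136.94, 136.94, 172.46, 180, 180, 180].

INTERFACE

Orientations are given as [roll, pitch, yaw] about the fixed x, y, z axes, in that order (R = Rz(yaw) Ry(pitch) Rx(roll)).
In Python, from plant import get_state, capture, close_job, regions_of gives the robot as it stands.
- The arm moves only by the tool jog_arm, never from a script. Its argument "moves" is a list of rows, each a list of 3 entries, a list of its own where there are three numbers: the shift along the tool's x, y, z in cm, then the turn about the tool's z in degrees, then the finger opening in cm, from 0 to 8.76. A call has 1 to 12 rows; each row shifts and turns the commanded pose from where the row before left it, along the tool's axes as they then stand; what a row does not reach is not made up. A row lasts 1/8 s, in which the tool goes at most 62.5 mm and 10.7 degrees, less where a joint would pass 70% of its speed; a pose out of reach is approached as far as the arm can. A call is refused whole if a number of a shift passes 6.25 or a number of a turn 10.7, either way. A call with a gripper value outside its range is refused whole. The fingers move at their own pace and stop on an object; "newtons" is the grip in N (left out, the last holds). Time passes only in rows, so rows that do not move let the fingers close. It gives the time, the measured TCP pose, the force, the opening and the grip force at its end, in the units of the state.
- get_state(): the state, without advancing time (a new reading comes with each control period).
- capture(name): name is "scene" or "side" or "wrist"; returns a dict with "pixels" (420x560x3 uint8, blue, green, red), "mtx" (3x3 intrinsics, pixels), "world_from_camera" (4x4, takes a point from camera to world coordinates); the wrist camera has in their place "hand_eye" (4x4, takes a point from camera to tool coordinates, whose origin is the TCP and whose axes are the flange's). Camera axes: x right, y down, z forward; pixel columns grow to the right and rows downward; lengths in m; the calibration is good to about 2 mm. A picture is of the moment at which its call begins: read the wrist's pose just before it. There is no depth.
- close_job(): hands the job in; it is judged then, once.
Trained networks look in a picture, given as the dict that the camera call returned (one of the last four; its "shot" number tells which), for a name from the list of things; names that differ only in an ending like _2 or _b are one class to them, and where a whole thing is asked for, a point or a joint stands for the part that bears it (a point fixed in the world has none). Each returns a list of dicts, best first, with "confidence" (0 to 1); they miss things now and then, are a little off and sometimes report something else, mostly with a low value. They report only what shows in the picture. A call takes as long as a camera call. They do not tell look-alikes from the thing itself.
- regions_of(picture, thing): "pixels" (420x560 bool, what is visible of it) and "pixel" ([column, row] in pixels, amid what is visible of it).
The state is a dict: "time_s": time; "joints": joint angles; "qd": joint speeds; "joint_torque": joint torques, N m; "tcp_pos": TCP position; "eef_rot": TCP orientation; "contact_force": force on the tool from outside, world axes, zero at the start; "moment": the same for the moment, N m; "gripper_width": finger opening in m; "gripper_force": force on a finger pad.
Only numpy, scipy, OpenCV 4.12 (cv2) and the standard library are available. Lean on these libraries where they do the work, as an engineer would, in place of code of your own. Each camera call takes 0.05 s, during which the arm holds its last target. There are 200 camera calls.

## Working session

There is one attempt and no reset: what is moved stays moved. The work goes in short steps, Python scripts to look and compute and a tool call to move; the robot and the scene stay as the last step left them, time stands still between calls to the robot, and variables do not carry over. Pictures are saved under pics/ and viewed, at most 10 in all, crops included, and the job is handed in when it is done.

Besides the shell and the picture viewer there is one more tool, called after "Emit:" by a JSON object that holds its "op" and its "data". jog_arm: Moves the arm, as the interface text tells. Its arguments: {"type":"object","properties":{"moves":{"type":"array"},"newtons":{"type":"number"}},"required":["moves"]}

```bash
mkdir -p pics
cat > h.py <<'E'
import numpy as np, cv2
from plant import get_state, capture, close_job, regions_of
def proj(c,P):
    T=np.linalg.inv(c["world_from_camera"]); p=T[:3,:3]@np.asarray(P,float)+T[:3,3]; q=c["mtx"]@p; return q[:2]/q[2]
def ray(c,px):
    T=np.asarray(c["world_from_camera"]); d=T[:3,:3]@np.linalg.inv(c["mtx"])@np.array([px[0],px[1],1.]); return T[:3,3],d/np.linalg.norm(d)
def atz(c,px,z):
    o,d=ray(c,px); return o+d*(z-o[2])/d[2]
def tri(rs):
    A=0;b=0
    for o,d in rs:
        M=np.eye(3)-np.outer(d,d); A=A+M; b=b+M@o
    return np.linalg.solve(A,b)
E
python3 - <<'E'
from h import *
for n in ["scene","side"]:
    c=capture(n); cv2.imwrite(f"pics/{n}0.png",c["pixels"])
    print(n,np.round(c["world_from_camera"],3).tolist())
    for t in ["large_cup","large_cup_grip","small_cup","scale","tare","tomato","cheese_a","cup_rack"]:
        for r in regions_of(c,t)[:4]:
            ys,xs=np.nonzero(r["pixels"]); print(t,round(r["confidence"],2),np.round(r["pixel"]),xs.min(),xs.max(),ys.min(),ys.max())
E
```

```text
scene [[0.866, -0.354, 0.353, 0.071], [-0.5, -0.611, 0.614, -0.93], [-0.002, -0.708, -0.706, 1.213], [0.0, 0.0, 0.0, 1.0]]
large_cup 0.9 [187. 185.] 179 199 160 200
large_cup 0.79 [311. 213.] 300 318 190 230
large_cup 0.66 [232. 265.] 218 242 243 284
large_cup 0.63 [227. 176.] 221 240 153 192
large_cup_grip 0.91 [232. 267.] 217 242 242 284
large_cup_grip 0.68 [229. 176.] 220 240 152 192
large_cup_grip 0.62 [308. 214.] 299 319 190 231
large_cup_grip 0.59 [300. 188.] 296 312 175 201
small_cup 0.61 [265. 189.] 253 269 168 204
scale 0.79 [302. 280.] 261 341 250 317
tomato 0.57 [217. 247.] 213 225 239 253
tomato 0.26 [327. 373.] 317 336 360 384
cheese_a 0.88 [288. 359.] 280 296 343 370
cheese_a 0.79 [328. 369.] 318 335 360 384
cup_rack 0.96 [252. 150.] 209 287 87 222
side [[-0.958, -0.129, 0.258, 0.248], [-0.287, 0.35, -0.892, 1.215], [0.025, -0.928, -0.372, 0.747], [0.0, 0.0, 0.0, 1.0]]
large_cup 0.97 [305. 349.] 291 321 306 375
large_cup 0.96 [258. 306.] 245 272 266 329
large_cup 0.84 [206. 270.] 193 219 237 289
large_cup 0.71 [347. 260.] 337 360 229 279
large_cup_grip 0.97 [304. 351.] 291 321 307 375
large_cup_grip 0.83 [205. 271.] 194 218 237 289
large_cup_grip 0.7 [240. 258.] 235 253 223 272
large_cup_grip 0.66 [349. 264.] 337 360 230 279
small_cup 0.68 [255. 261.] 247 267 239 286
scale 0.64 [308. 240.] 274 340 222 261
tomato 0.53 [337. 285.] 329 346 275 292
tomato 0.46 [240. 254.] 224 280 164 347
cheese_a 0.48 [338. 286.] 328 347 274 293
cheese_a 0.45 [344. 217.] 337 349 210 224
cup_rack 0.82 [242. 255.] 224 280 164 347
```

View pics/scene0.png

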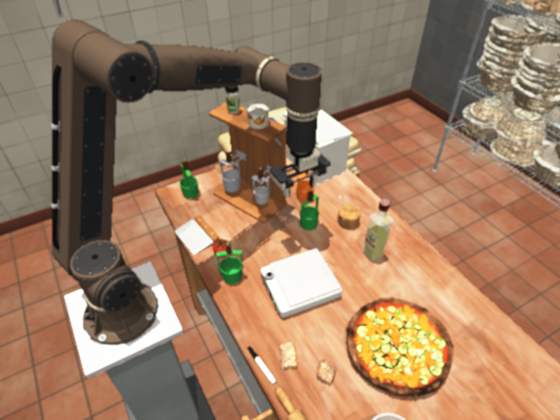

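View pics/side0.png

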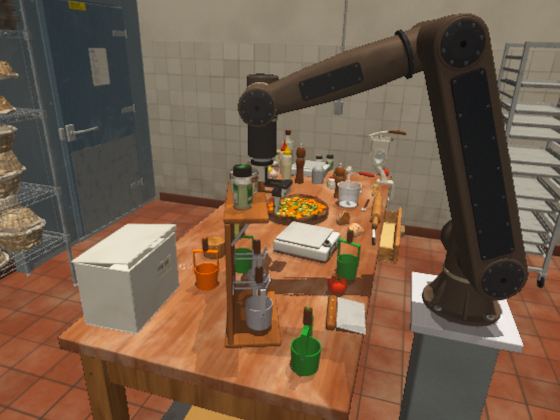

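Run:
```python
from h import *
a=cv2.imread("pics/scene0.png");b=cv2.imread("pics/side0.png")
def cr(i,x,y,w,h,s):return cv2.resize(i[y:y+h,x:x+w],None,fx=s,fy=s,interpolation=cv2.INTER_CUBIC)
o=np.zeros((600,800,3),np.uint8)
o[:600,:400]=cr(a,205,100,80,120,5); o[:360,400:]=cr(b,225,230,80,72,5)
o[360:,400:]=cr(a,255,245,80,48,5)
cv2.imwrite("pics/crop1.png",o)
```

```text
(no output)
```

View pics/crop1.png

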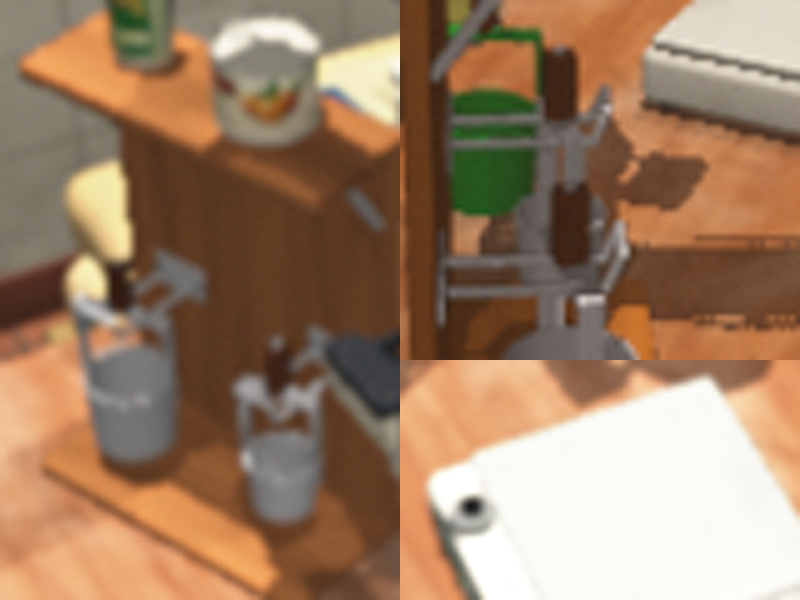

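Scene crop: dark-gripped steel cup at scene (231,176)/side (258,306) on the left hook is visibly bigger than the one at scene (262,188)/side (255,261). Candidates: green (189,185), (232,265), (311,213), orange (304,188), steel left (231,176), steel right (262,188) → I choose steel left = hook_left. Tare button at scene (269,274).

Run:
```python
from h import *
s=get_state(); print(s["tcp_pos"],s["eef_rot"])
w=capture("wrist"); cv2.imwrite("pics/wrist0.png",w["pixels"]); print(np.round(w["hand_eye"],3).tolist(),np.round(w["mtx"],1).tolist())
c=capture("scene"); d=capture("side")
for n,a,b in [("L",(228.9,157.2),(259.2,274.8)),("S",(260.6,173),(257.3,246.8))]:
    print(n,tri([ray(c,a),ray(d,b)]).round(4),atz(c,a,.1875).round(4),atz(d,b,.1875).round(4))
print("tare",atz(c,(269.2,274),.074).round(4))
for n,k in (("scene",c),("side",d)):
    m=max(regions_of(k,"scale"),key=lambda r:r["confidence"])["pixels"].astype(np.uint8)
    ct=max(cv2.findContours(m,0,2)[0],key=cv2.contourArea)
    print(n,cv2.approxPolyDP(ct,4,True)[:,0].tolist())
    pts=np.array([atz(k,p,.06)[:2] for p in ct[:,0]],np.float32); print(cv2.minAreaRect(pts))
for t in ["tomato"]:
    print(t,atz(d,(337,285),.033).round(3),atz(c,(222,247),.033).round(3))
print("cheese",atz(c,(288,359),.03).round(3),atz(c,(328,369),.03).round(3),"greencup",atz(c,(232,265),.05).round(3),atz(c,(311,213),.05).round(3),atz(c,(187,185),.05).round(3))
```

```text
[ 6.74949765e-01 -3.20222256e-05  2.26575793e-01] [ 1.79998754e+02  5.50224780e-05 -9.00021448e+01]
[[0.001, -0.96, -0.279, 0.076], [1.0, 0.001, 0.0, 0.001], [0.0, -0.279, 0.96, -0.157], [0.0, 0.0, 0.0, 1.0]] [[291.9, 0.0, 273.4], [0.0, 291.9, 212.8], [0.0, 0.0, 1.0]]
L [0.5624 0.3388 0.1852] [0.5612 0.336  0.1875] [0.5613 0.3423 0.1875]
S [0.6227 0.1902 0.1862] [0.6227 0.1891 0.1875] [0.6211 0.1932 0.1875]
tare [ 0.4642 -0.1604  0.074 ]
scene [[317, 250], [261, 269], [281, 317], [341, 295], [341, 286]]
((0.5437277555465698, -0.22639863193035126), (0.2139071226119995, 0.22776590287685394), 82.55891418457031)
side [[274, 240], [278, 251], [324, 261], [341, 233], [292, 222]]
((0.5451270937919617, -0.16397859156131744), (0.2848789095878601, 0.23627722263336182), 84.3521499633789)
tomato [0.388 0.078 0.033] [0.389 0.059 0.033]
cheese [ 0.379 -0.427  0.03 ] [ 0.462 -0.511  0.03 ] greencup [ 0.381 -0.047  0.05 ] [0.751 0.03  0.05 ] [0.399 0.423 0.05 ]
```

View pics/wrist0.png

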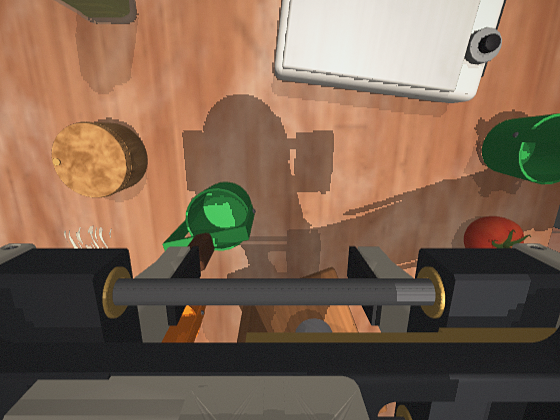

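Emit:
{"op": "jog_arm", "data": {"moves": [[[5,2,0],0,8.76],[[5,2,0],0,8.76],[[5,2,0],0,8.76],[[4,2,0],0,8.76],[[0,0,0],0,8.76],[[0,0,0],0,8.76]]}}

```text
time_s: 1.9
tcp_pos: [0.5951, -0.1901, 0.2267]
eef_rot: [-180.0, 0.0, -90.0]
contact_force: [-0.2, 0.6, 0.2]
gripper_width: 0.0877
gripper_force: 0.0
```

Emit:
{"op": "jog_arm", "data": {"moves": [[[0,0,0],[0,0,0],8.76]]}}

```text
validation failed for argument at $.mo...
```

The interface only allows turns about tool z, so the tilt will have to come from running the commanded pose past the reach limit. First, I measure the scale from here.

```bash
cat >> h.py <<'E'
from scipy.spatial.transform import Rotation as R
def wrist():
    s=get_state(); w=capture("wrist"); T=np.eye(4); T[:3,:3]=R.from_euler("xyz",s["eef_rot"],degrees=True).as_matrix(); T[:3,3]=s["tcp_pos"]
    w["world_from_camera"]=T@np.asarray(w["hand_eye"]); return w,s
E
python3 - <<'E'
from h import *
w,s=wrist(); cv2.imwrite("pics/wrist1.png",w["pixels"])
for t in ["scale","tare"]:
  for r in regions_of(w,t)[:2]:
    print(t,r["confidence"],r["pixel"])
    ct=max(cv2.findContours(r["pixels"].astype(np.uint8),0,2)[0],key=cv2.contourArea)
    print(cv2.approxPolyDP(ct,5,True)[:,0].tolist())
print(s["joints"])
E
```

```text
scale 0.59 [305.1, 169.3]
[[224, 79], [214, 241], [348, 255], [350, 245], [384, 250], [396, 229], [418, 105]]
tare 0.68 [385.0, 229.6]
[[380, 224], [379, 232], [389, 234], [390, 225]]
[ 1.61498173e-01  1.58401089e+01 -6.04232765e+00 -3.55526641e-03
 -6.80943214e+01 -1.98430284e-01]
```

View pics/wrist1.png

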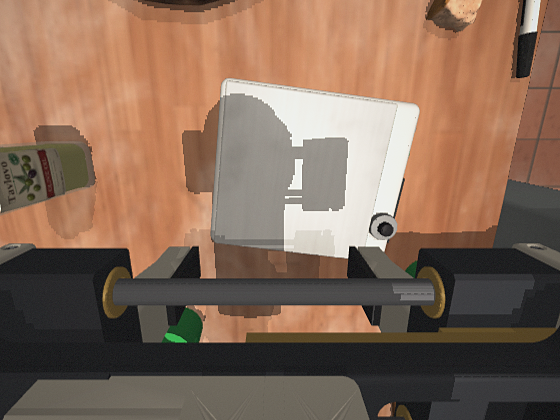

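Scale fully visible: plate corners (226,83), (397,104), (217,239); tare cap (385,229).

Run:
```python
from h import *
w,s=wrist()
P=[atz(w,p,.062)[:2] for p in [(226,83),(397,104),(217,239)]]
a=P[0]-P[1];b=P[2]-P[0]
print(np.round(P,4),np.linalg.norm(a),np.linalg.norm(b),np.degrees(np.arctan2(a[1],a[0])),np.degrees(np.arctan2(-b[0],b[1])))
print("centre",(P[1]+P[2])/2,"tare",atz(w,(385,229.5),.074))
```

```text
[[ 0.6431 -0.3093]
 [ 0.4669 -0.2896]
 [ 0.6611 -0.1398]] 0.17731141769496425 0.170532909218841 -6.392704754216522 -6.058332525104824
centre [ 0.56402994 -0.21467925] tare [ 0.4692851  -0.15620641  0.074     ]
```

Emit:
{"op": "jog_arm", "data": {"moves": [[[-3,0,-6],0,8.76],[[-6,0,-6],0,8.76],[[-6,0,-6],0,8.76],[[-6,0,-6],0,8.76],[[-6,0,-6],0,8.76],[[-6,0,-6],0,8.76],[[-6,0,-6],0,8.76],[[0,0,-6],0,8.76],[[0,0,-6],0,8.76],[[0,0,0],0,8.76]]}}

```text
time_s: 3.35
tcp_pos: [0.5957, 0.1041, 0.6714]
eef_rot: [-179.4, 0.2, -90.0]
contact_force: [-0.1, -0.3, -0.7]
gripper_width: 0.0874
gripper_force: 0.0
```

Emit:
{"op": "jog_arm", "data": {"moves": [[[-6,0,0],0,8.76],[[-6,0,0],0,8.76],[[0,-6,-2.5],0,8.76],[[-2,-6,-2.5],0,8.76],[[-2,-6,-2.5],0,8.76],[[-2,-6,-2.5],0,8.76],[[-2,-6,-2.5],0,8.76],[[-2,-6,-2.5],0,8.76]]}}

```text
time_s: 4.35
tcp_pos: [0.7538, 0.258, 0.6237]
eef_rot: [-168.3, 1.9, -89.7]
contact_force: [-0.7, -0.3, -0.3]
gripper_width: 0.0879
gripper_force: 0.0
```

```bash
python3 -c "
from h import *
s=get_state();print(np.round(s['joints'],1),s['eef_rot'],s['tcp_pos'])"
```

```text
[  35.3   34.1   71.5    5.7 -116.5  -32.1] [-168.25406389    1.94607066  -89.71524373] [0.75380343 0.25802406 0.62373697]
```

Emit:
{"op": "jog_arm", "data": {"moves": [[[-4,-5,0],0,8.76],[[-4,-5,0],0,8.76],[[-4,-5,0],0,8.76],[[-4,-5,0],0,8.76],[[-4,-5,0],0,8.76],[[-4,-5,0],0,8.76]]}}

```text
time_s: 5.1
tcp_pos: [0.8741, 0.4199, 0.5565]
eef_rot: [-155.8, 5.3, -88.6]
contact_force: [-0.2, 0.8, -0.1]
gripper_width: 0.0873
gripper_force: 0.0
```

```bash
cat >> h.py <<'E'
def show():
    s=get_state(); M=R.from_euler("xyz",s["eef_rot"],degrees=True).as_matrix(); z=M[:,2]
    print("t",s["time_s"],"j",np.round(s["joints"],1),"p",np.round(s["tcp_pos"],4),"F",np.round(s["contact_force"],1),"w",s["gripper_width"]);print(M.round(3).tolist(),"tilt",np.degrees(np.arccos(-z[2])).round(1),"az",np.degrees(np.arctan2(z[1],z[0])).round(1)); return s,M
E
python3 -c "
from h import *
show()"
```

```text
t 5.1 j [ 41.4  42.6  71.5  11.6 -96.7 -37.5] p [0.8741 0.4199 0.5565] F [-0.2  0.8 -0.1] w 0.08729835145616228
[[0.025, -0.913, 0.408], [-0.995, 0.015, 0.094], [-0.092, -0.409, -0.908]] tilt 24.8 az 13.0
```

Emit:
{"op": "jog_arm", "data": {"moves": [[[-4,-4,-1.5],0,8.76],[[-4,-4,-1.5],0,8.76],[[-4,-4,-1.5],0,8.76],[[-4,-4,-1.5],0,8.76],[[-4,-4,-1.5],0,8.76],[[-4,-4,-1.5],0,8.76]]}}

```text
time_s: 5.85
tcp_pos: [0.8748, 0.544, 0.6276]
eef_rot: [-142.2, 10.0, -85.8]
contact_force: [0.2, -0.6, -0.9]
gripper_width: 0.0877
gripper_force: 0.0
```

```bash
python3 -c "
from h import *
show()"
```

```text
t 5.85 j [ 49.3  42.8  71.7  19.9 -85.  -44.2] p [0.8748 0.544  0.6276] F [ 0.2 -0.6 -0.9] w 0.08766918726936264
[[0.072, -0.795, 0.602], [-0.982, 0.048, 0.181], [-0.173, -0.604, -0.778]] tilt 38.9 az 16.7
```

Emit:
{"op": "jog_arm", "data": {"moves": [[[-5.4,-1.6,-1.4],0,8.76],[[-5.4,-1.6,-1.4],0,8.76],[[-5.4,-1.6,-1.4],0,8.76]]}}

```text
time_s: 6.22
tcp_pos: [0.8207, 0.6481, 0.6571]
eef_rot: [-137.0, 12.0, -84.1]
contact_force: [1.5, -0.6, 0.1]
gripper_width: 0.0873
gripper_force: 0.0
```

```bash
python3 -c "
from h import *
show()"
```

```text
t 6.225 j [ 57.1  43.6  71.7  26.1 -81.7 -51.1] p [0.8207 0.6481 0.6571] F [ 1.5 -0.6  0.1] w 0.08727525882019117
[[0.101, -0.742, 0.662], [-0.973, 0.065, 0.221], [-0.208, -0.667, -0.716]] tilt 44.3 az 18.5
```

Emit:
{"op": "jog_arm", "data": {"moves": [[[3.8,3.1,-3.4],0,8.76],[[3.8,3.1,-3.4],0,8.76],[[3.8,3.1,-3.4],0,8.76],[[3.8,3.1,-3.4],0,8.76],[[3.8,3.1,-3.4],0,8.76],[[3.8,3.1,-3.4],0,8.76],[[3.8,3.1,-3.4],0,8.76],[[3.8,3.1,-3.4],0,8.76],[[3.8,3.1,-3.4],0,8.76]]}}

```text
time_s: 7.35
tcp_pos: [0.476, 0.2968, 0.6302]
eef_rot: [-136.9, 12.0, -84.3]
contact_force: [-1.7, -0.3, 0.5]
gripper_width: 0.0874
gripper_force: 0.0
```

Emit:
{"op": "jog_arm", "data": {"moves": [[[0,0,0],10.4,8.76],[[0,0,0],10.4,8.76],[[0,0,0],10.4,8.76],[[0,0,0],10.4,8.76],[[0,0,0],10.4,8.76],[[0,0,0],10.4,8.76],[[0,0,0],10.4,8.76],[[0,0,0],0,8.76]]}}

```text
time_s: 8.35
tcp_pos: [0.4769, 0.2985, 0.6301]
eef_rot: [-180.0, 44.4, -161.7]
contact_force: [0.3, -0.8, -0.1]
gripper_width: 0.0873
gripper_force: 0.0
```

```bash
python3 -c "
from h import *
s,M=show()
G=np.array([.5615,.339,.1875]); print('to pregrasp',M.T@(G-.15*M[:,2]+.019*M[:,2]-s['tcp_pos']))"
```

```text
t 8.35 j [  72.6  -18.1  -16.7   38.1  -67.1 -151.8] p [0.4769 0.2985 0.6301] F [ 0.3 -0.8 -0.1] w 0.08726132912012509
[[-0.679, -0.314, 0.664], [-0.225, 0.95, 0.219], [-0.699, -0.001, -0.715]] tilt 44.4 az 18.2
to pregrasp [0.24286431 0.01213659 0.25055179]
```

Emit:
{"op": "jog_arm", "data": {"moves": [[[3.5,0.2,3.6],0,8.76],[[3.5,0.2,3.6],0,8.76],[[3.5,0.2,3.6],0,8.76],[[3.5,0.2,3.6],0,8.76],[[3.5,0.2,3.6],0,8.76],[[3.5,0.2,3.6],0,8.76],[[3,0,3.2],0,8.76],[[0,0,0],0,8.76],[[0,0,0],0,8.76]]}}

```text
time_s: 9.48
tcp_pos: [0.4885, 0.2894, 0.3187]
eef_rot: [180.0, 40.5, -159.4]
contact_force: [-1.2, -0.0, 0.9]
gripper_width: 0.088
gripper_force: 0.0
```

```bash
python3 -c "
from h import *
s,M=show()
w,s=wrist(); im=w['pixels'].copy()
G=np.array([.5615,.339,.1875]); print('toG',M.T@(G+.019*M[:,2]-s['tcp_pos']), 'proj',proj(w,G),proj(w,G+[0,0,.0225]),proj(w,G-[0,0,.0225]))
for t in ['large_cup','small_cup','large_cup_grip']:
  for r in regions_of(w,t)[:2]: print(t,r['confidence'],r['pixel'])
cv2.imwrite('pics/wrist2.png',im)"
```

```text
t 9.475 j [  56.2  -14.1  -54.4   57.9  -26.5 -173.5] p [0.4885 0.2894 0.3187] F [-1.2 -0.   0.9] w 0.08802304243480301
[[-0.712, -0.352, 0.608], [-0.267, 0.936, 0.229], [-0.65, 0.0, -0.76]] tilt 40.5 az 20.6
toG [0.01996886 0.02069331 0.1744918 ] proj [292.90412251 182.41266289] [293.67276147 199.21819743] [292.19301901 166.86508474]
large_cup 0.91 [293.2, 122.6]
large_cup 0.72 [44.7, 142.8]
small_cup 0.87 [156.6, 136.7]
large_cup_grip 0.82 [44.4, 138.3]
large_cup_grip 0.69 [444.4, 31.0]
```

View pics/wrist2.png

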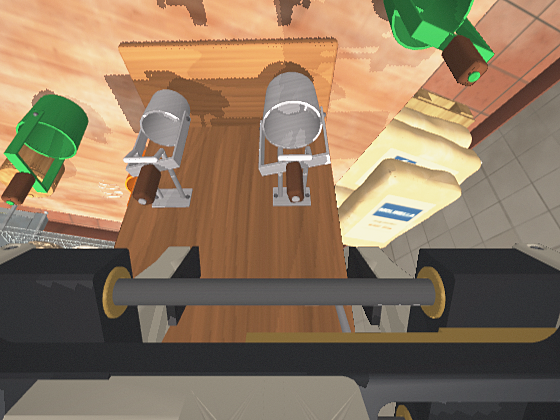

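Wrist view shows the large cup's grip at (293,200)–(291,163), matching the projected estimate within 1–4 px; small cup at (150,185) left.

Emit:
{"op": "jog_arm", "data": {"moves": [[[0.5,0.7,2.0],0,8.76],[[0.5,0.7,2.0],0,8.76],[[0.5,0.7,2.0],0,8.76],[[0,0,2.0],0,8.76],[[0,0,2.0],0,8.76],[[0,0,0],0,8.76],[[0,0,0],0,8.76]]}}

```text
time_s: 10.55
tcp_pos: [0.5364, 0.3134, 0.262]
eef_rot: [179.6, 36.7, -158.3]
contact_force: [0.1, 0.7, -0.5]
gripper_width: 0.0876
gripper_force: 0.0
```

```bash
python3 -c "
from h import *
s,M=show()
w,s=wrist(); im=w['pixels'].copy()
G=np.array([.5615,.339,.1955]); print('toG',M.T@(G+.019*M[:,2]-s['tcp_pos']), 'proj',proj(w,G+[0,0,.0145]),proj(w,G-[0,0,.0305]))
cv2.imwrite('pics/wrist3.png',im)"
```

```text
t 10.55 j [  47.    -4.4  -53.    63.8  -16.1 -173.6] p [0.5364 0.3134 0.262 ] F [ 0.1  0.7 -0.5] w 0.08760554525481411
[[-0.744, -0.374, 0.553], [-0.297, 0.927, 0.228], [-0.598, 0.006, -0.801]] tilt 36.7 az 22.4
toG [0.0134602  0.01392875 0.09200583] proj [291.62887987 222.84680892] [289.48917166 181.11454078]
```

View pics/wrist3.png

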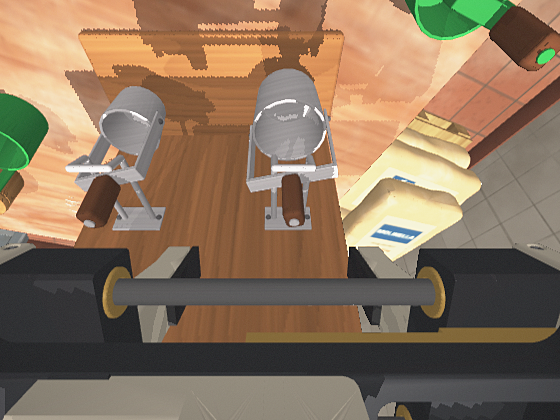

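```bash
python3 -c "
from h import *
c=capture('scene');G=np.array([.5615,.339]);u=np.array([np.cos(np.radians(22)),np.sin(np.radians(22))]);v=np.array([-u[1],u[0]])
O=G-.08*v
for p in [(209,113.5),(269,142)]:
  q=atz(c,p,.36)[:2]-O; print(q@u,q@v)
  q=atz(c,p,.376)[:2]-O; print(q@u,q@v)
d=capture('side')
for p in [(268,219),(249,219),(227,221)]:
  q=atz(d,p,.36)[:2]-O; print('side',q@u,q@v)
# joint speeds/kinematic guess: wrist tools
w=cv2.imread('pics/side0.png'); 
"
```

```text
-0.010475791196231803 0.14714060714862112
-0.027720972415220525 0.1272538517383471
-0.013235775511946287 -0.1388016970578427
-0.03042918860318617 -0.1533251257098059
side -0.018494732770358808 0.1126523751743298
side 0.027195799162048798 0.11110558321860128
side 0.07933842048960633 0.12132266661003258
```

Emit:
{"op": "jog_arm", "data": {"moves": [[[0.5,0.7,1.5],0,8.76],[[0.5,0.7,1.5],0,8.76],[[0,0,1.5],0,8.76],[[0,0,0],0,8.76]]}}

```text
time_s: 11.2
tcp_pos: [0.5516, 0.3295, 0.2361]
eef_rot: [179.4, 34.7, -157.8]
contact_force: [-0.9, -0.3, -1.0]
gripper_width: 0.0876
gripper_force: 0.0
```

```bash
python3 -c "
from h import *
s,M=show()
G=np.array([.5615,.339,.1955]); print('toG',M.T@(G+.019*M[:,2]-s['tcp_pos']))"
```

```text
t 11.2 j [  45.6   -0.3  -51.6   64.7  -13.9 -173.6] p [0.5516 0.3295 0.2361] F [-0.9 -0.3 -1. ] w 0.08763210230482571
[[-0.761, -0.383, 0.523], [-0.311, 0.924, 0.225], [-0.57, 0.008, -0.822]] tilt 34.7 az 23.2
toG [0.0126724  0.00464745 0.05968521]
```

Emit:
{"op": "jog_arm", "data": {"moves": [[[0.5,0.25,1.5],0,8.76],[[0.5,0.25,1.5],0,8.76],[[0.3,0,1.2],0,8.76],[[0,0,0],0,8.76]]}}

```text
time_s: 11.7
tcp_pos: [0.5642, 0.3363, 0.211]
eef_rot: [179.2, 32.9, -157.5]
contact_force: [-0.6, 0.2, -0.7]
gripper_width: 0.0881
gripper_force: 0.0
```

```bash
python3 -c "
from h import *
s,M=show()
G=np.array([.5615,.339,.1955]); print('toG',M.T@(G+.019*M[:,2]-s['tcp_pos']))
w,s=wrist(); print('proj',proj(w,G+[0,0,.0145]),proj(w,G-[0,0,.0305])); cv2.imwrite('pics/wrist4.png',w['pixels'])"
```

```text
t 11.7 j [  43.8    3.   -50.8   66.   -11.6 -173.6] p [0.5642 0.3363 0.211 ] F [-0.6  0.2 -0.7] w 0.08809543256749595
[[-0.775, -0.39, 0.497], [-0.322, 0.921, 0.221], [-0.543, 0.011, -0.84]] tilt 32.9 az 23.9
toG [0.00961529 0.0033378  0.03122767]
proj [279.90955053 260.19151477] [278.33114953 204.13795723]
```

View pics/wrist4.png

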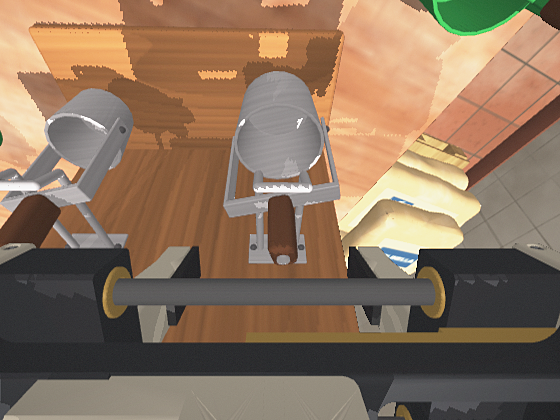

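Wrist view: grip between the open fingers, top at (283,261), on the estimate within ~2 mm; small cup's grip (30,215) well outside the fingers.

Emit:
{"op": "jog_arm", "data": {"moves": [[[0.5,0.2,1.3],0,8.76],[[0.5,0.3,1.3],0,8.76],[[0.2,0.1,1.0],0,8.76],[[0,0,0],0,8.76]]}}

```text
time_s: 12.25
tcp_pos: [0.5728, 0.3444, 0.1888]
eef_rot: [179.1, 31.3, -157.2]
contact_force: [-0.6, -0.6, -0.7]
gripper_width: 0.0879
gripper_force: 0.0
```

```bash
python3 -c "
from h import *
s,M=show()
G=np.array([.5615,.339,.1955]); print('toG',M.T@(G+.019*M[:,2]-s['tcp_pos']))"
```

```text
t 12.25 j [  42.9    5.9  -50.    66.6  -10.3 -173.6] p [0.5728 0.3444 0.1888] F [-0.6 -0.6 -0.7] w 0.08794888905077695
[[-0.788, -0.395, 0.472], [-0.331, 0.918, 0.216], [-0.519, 0.014, -0.855]] tilt 31.3 az 24.6
toG [ 0.00721835 -0.00037648  0.00673484]
```

Emit:
{"op": "jog_arm", "data": {"moves": [[[0.4,0,0.5],0,8.76],[[0.3,0,0.4],0,8.76],[[0,0,0],0,8.76]]}}

```text
time_s: 12.62
tcp_pos: [0.5722, 0.3434, 0.1826]
eef_rot: [179.0, 30.8, -157.1]
contact_force: [-0.2, -0.8, -0.2]
gripper_width: 0.0877
gripper_force: 0.0
```

Emit:
{"op": "jog_arm", "data": {"moves": [[[0,0,0],0,4.0],[[0,0,0],0,3.0],[[0,0,0],0,2.5],[[0,0,0],0,2.0],[[0,0,0],0,1.0],[[0,0,0],0,1.0],[[0,0,0],0,1.0],[[0,0,0],0,1.0]], "newtons": 30}}

```text
time_s: 13.62
tcp_pos: [0.5724, 0.3437, 0.1831]
eef_rot: [179.0, 30.8, -157.1]
contact_force: [0.3, 2.9, 2.3]
gripper_width: 0.0157
gripper_force: 29.9
```

```bash
python3 -c "
from h import *
s,M=show();print(s['gripper_force'])
w,s=wrist(); cv2.imwrite('pics/wrist5.png',w['pixels'])"
```

```text
t 13.625 j [  42.6    6.3  -50.1   66.8   -9.8 -173.6] p [0.5724 0.3437 0.1831] F [0.3 2.9 2.3] w 0.015731889791015325
[[-0.791, -0.397, 0.466], [-0.334, 0.918, 0.215], [-0.513, 0.015, -0.859]] tilt 30.8 az 24.8
29.91849571466446
```

Emit:
{"op": "jog_arm", "data": {"moves": [[[-0.35,0,-0.6],0,1.0],[[-0.35,0,-0.6],0,1.0],[[-0.35,0,-0.6],0,1.0],[[-0.35,0,-0.6],0,1.0],[[0,0,0],0,1.0]]}}

```text
time_s: 14.3
tcp_pos: [0.572, 0.3432, 0.2105]
eef_rot: [179.0, 30.8, -157.1]
contact_force: [-1.2, -0.0, -2.4]
gripper_width: 0.0156
gripper_force: 29.9
```

```bash
python3 -c "
from h import *
show()"
```

```text
t 14.3 j [  49.5    4.8  -45.    46.9  -17.  -158.8] p [0.572  0.3432 0.2105] F [-1.2 -0.  -2.4] w 0.015582037701350472
[[-0.791, -0.397, 0.465], [-0.334, 0.918, 0.215], [-0.512, 0.015, -0.859]] tilt 30.8 az 24.8
```

Emit:
{"op": "jog_arm", "data": {"moves": [[[1.2,0,-0.72],0,1.0],[[1.2,0,-0.72],0,1.0],[[1.2,0,-0.72],0,1.0],[[1.2,0,-0.72],0,1.0],[[1.2,0,-0.72],0,1.0],[[1.2,0,-0.72],0,1.0],[[0,0,0],0,1.0]]}}

```text
time_s: 15.18
tcp_pos: [0.4942, 0.3093, 0.2111]
eef_rot: [179.0, 30.8, -157.1]
contact_force: [-0.1, 0.3, -2.2]
gripper_width: 0.016
gripper_force: 29.9
```

```bash
python3 -c "
from h import *
show()
a=capture('scene')['pixels'];b=capture('side')['pixels']
cr=lambda i,x,y,w,h,s:cv2.resize(i[y:y+h,x:x+w],None,fx=s,fy=s,interpolation=cv2.INTER_CUBIC)
cv2.imwrite('pics/crop2.png',np.hstack([cr(a,170,80,130,200,3),cr(b,210,180,130,200,3)]))"
```

```text
t 15.175 j [  53.4   -3.5  -54.2   51.4  -18.3 -166.7] p [0.4942 0.3093 0.2111] F [-0.1  0.3 -2.2] w 0.01597889783476853
[[-0.791, -0.397, 0.465], [-0.334, 0.918, 0.215], [-0.513, 0.015, -0.859]] tilt 30.8 az 24.8
```

View pics/crop2.png

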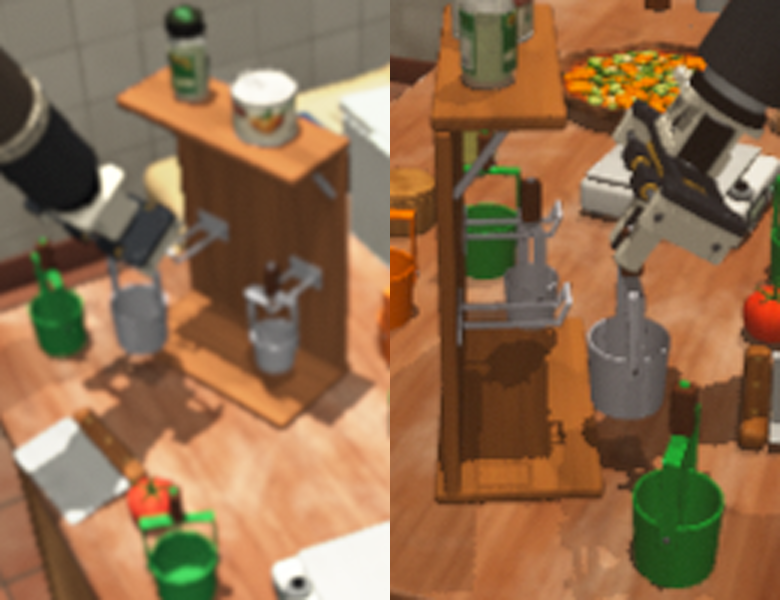

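Crops: large cup hangs free below the gripper, upright, at scene crop (140,320); small cup still on its hook (275,345). Now raise and carry.

Emit:
{"op": "jog_arm", "data": {"moves": [[[-0.9,0,-1.5],0,1.0],[[-1.4,0,-2.3],0,1.0],[[-1.4,0,-2.3],0,1.0],[[-1.4,0,-2.3],0,1.0],[[0.4,-1.7,-0.24],0,1.0],[[0.71,-3.37,-0.48],0,1.0],[[0.71,-3.37,-0.48],0,1.0],[[0.71,-3.37,-0.48],0,1.0],[[0.71,-3.37,-0.48],0,1.0],[[0.71,-3.37,-0.48],0,1.0]]}}

```text
time_s: 16.52
tcp_pos: [0.5266, 0.1187, 0.3088]
eef_rot: [179.0, 30.8, -157.1]
contact_force: [0.9, 0.4, -1.9]
gripper_width: 0.0156
gripper_force: 29.9
```

```bash
python3 -c "
from h import *
s,M=show(); print(M.T@(np.array([.576,-.206,.27])-s['tcp_pos']))"
```

```text
t 16.525 j [  38.3  -13.6  -37.1   11.5  -36.9 -112.5] p [0.5266 0.1187 0.3088] F [ 0.9  0.4 -1.9] w 0.015596913036855184
[[-0.791, -0.397, 0.465], [-0.334, 0.918, 0.215], [-0.512, 0.015, -0.859]] tilt 30.8 az 24.8
[ 0.08923737 -0.31819508 -0.01347328]
```

Emit:
{"op": "jog_arm", "data": {"moves": [[[0.9,-3.2,-0.13],0,1.0],[[0.9,-3.2,-0.13],0,1.0],[[0.9,-3.2,-0.13],0,1.0],[[0.9,-3.2,-0.13],0,1.0],[[0.9,-3.2,-0.13],0,1.0],[[0.9,-3.2,-0.13],0,1.0],[[0.9,-3.2,-0.13],0,1.0],[[0.9,-3.2,-0.13],0,1.0],[[0.9,-3.2,-0.13],0,1.0],[[0.8,-3.0,-0.13],0,1.0],[[0,0,0],0,1.0],[[0,0,0],0,1.0]]}}

```text
time_s: 18.02
tcp_pos: [0.5762, -0.2049, 0.2692]
eef_rot: [179.0, 30.8, -157.2]
contact_force: [0.5, -0.3, -2.6]
gripper_width: 0.0156
gripper_force: 29.9
```

```bash
python3 -c "
from h import *
s,M=show(); print(M.T@(np.array([.576,-.206,.22])-s['tcp_pos']))
c=capture('side'); b=c['pixels']
O=np.array(s['tcp_pos'])+[-.011,-.005,-.148]
print(O,[proj(c,O+[0,0,h]).round(1).tolist() for h in (0,.065,.13)],proj(c,[.565,-.211,.062]))
cv2.imwrite('pics/crop3.png',cv2.resize(b[150:270,230:390],None,fx=5,fy=5,interpolation=cv2.INTER_CUBIC))"
```

```text
t 18.025 j [-14.8   3.5 -12.6 -24.5 -51.9 -40.6] p [ 0.5762 -0.2049  0.2692] F [ 0.5 -0.3 -2.6] w 0.01564189552925428
[[-0.792, -0.396, 0.465], [-0.333, 0.918, 0.215], [-0.512, 0.015, -0.859]] tilt 30.8 az 24.8
[ 0.02573372 -0.0017342   0.04196792]
[ 0.56519535 -0.20985003  0.12124609] [[306.1, 219.5], [306.9, 204.0], [307.7, 188.0]] [305.55920046 233.09573694]
```

View pics/crop3.png

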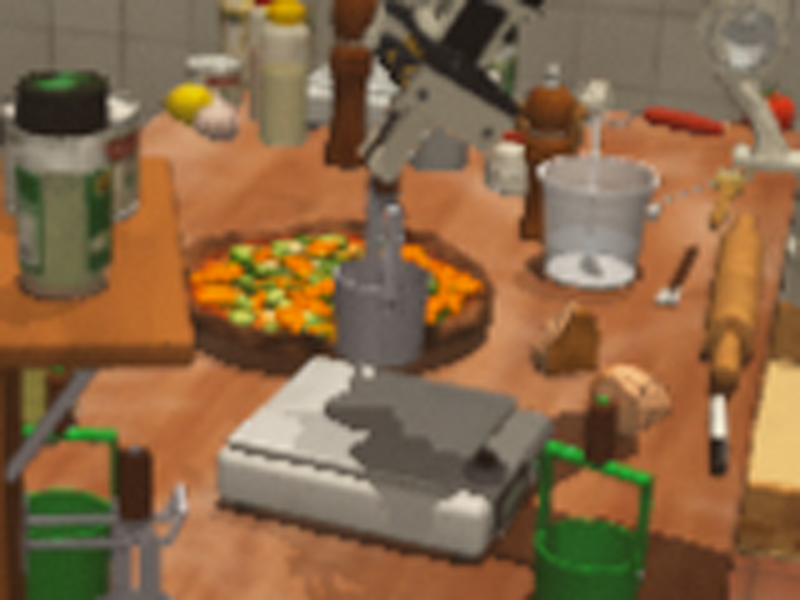

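Side crop: cup upright above the plate, underside at about side (306,221), as predicted. Lower.

Emit:
{"op": "jog_arm", "data": {"moves": [[[0.64,-0.02,1.07],0,1.0],[[0.64,-0.02,1.07],0,1.0],[[0.64,-0.02,1.07],0,1.0],[[0.5,-0.02,0.9],0,1.0],[[0.2,0,0.34],0,1.0],[[0,0,0],0,1.0]]}}

```text
time_s: 18.82
tcp_pos: [0.5765, -0.2048, 0.2178]
eef_rot: [179.0, 30.8, -157.1]
contact_force: [0.1, -0.2, -2.2]
gripper_width: 0.0157
gripper_force: 29.9
```

Emit:
{"op": "jog_arm", "data": {"moves": [[[0.08,0,0.13],0,1.0],[[0.08,0,0.13],0,1.0],[[0,0,0],0,1.0]]}}

```text
time_s: 19.2
tcp_pos: [0.5764, -0.2047, 0.2151]
eef_rot: [179.0, 30.8, -157.1]
contact_force: [0.9, 0.1, -1.3]
gripper_width: 0.0157
gripper_force: 29.9
```

Emit:
{"op": "jog_arm", "data": {"moves": [[[0.08,0,0.13],0,1.0],[[0.08,0,0.13],0,1.0],[[0,0,0],0,1.0]]}}

```text
time_s: 19.58
tcp_pos: [0.5762, -0.2046, 0.2118]
eef_rot: [179.0, 30.8, -157.1]
contact_force: [0.6, -0.8, -2.7]
gripper_width: 0.0162
gripper_force: 29.9
```

Emit:
{"op": "jog_arm", "data": {"moves": [[[0.06,0,0.1],0,1.0],[[0,0,0],0,1.0]]}}

```text
time_s: 19.82
tcp_pos: [0.5765, -0.2047, 0.211]
eef_rot: [179.0, 30.8, -157.1]
contact_force: [0.6, 0.5, -1.2]
gripper_width: 0.016
gripper_force: 29.9
```

Emit:
{"op": "jog_arm", "data": {"moves": [[[0.06,0,0.1],0,1.0],[[0,0,0],0,1.0]]}}

```text
time_s: 20.08
tcp_pos: [0.577, -0.2047, 0.211]
eef_rot: [179.1, 30.9, -157.1]
contact_force: [-1.5, 1.5, 5.9]
gripper_width: 0.0155
gripper_force: 30.0
```

Emit:
{"op": "jog_arm", "data": {"moves": [[[0.06,0,0.1],0,1.0],[[0,0,0],0,1.0]]}}

```text
time_s: 20.32
tcp_pos: [0.5775, -0.2047, 0.211]
eef_rot: [179.2, 31.0, -157.0]
contact_force: [-3.0, 2.1, 10.5]
gripper_width: 0.0159
gripper_force: 30.0
```

Emit:
{"op": "jog_arm", "data": {"moves": [[[-0.07,0,-0.12],0,1.0],[[0,0,0],0,1.6],[[0,0,0],0,2.4],[[0,0,0],0,4.0],[[0,0,0],0,6.0],[[0,0,0],0,6.0]], "newtons": 10}}

```text
time_s: 21.08
tcp_pos: [0.5763, -0.2046, 0.2097]
eef_rot: [179.0, 30.8, -157.1]
contact_force: [0.6, 0.2, -0.2]
gripper_width: 0.0485
gripper_force: 0.0
```

Emit:
{"op": "jog_arm", "data": {"moves": [[[0,0,-1.0],0,6.0],[[0,0,-2.0],0,6.0],[[0,0,-3.0],0,6.0],[[0,0,-4.0],0,6.0],[[0,0,-4.0],0,6.0],[[0,0,0],0,0],[[0,0,0],0,0],[[0,0,0],0,0]]}}

```text
time_s: 22.08
tcp_pos: [0.5109, -0.2344, 0.3294]
eef_rot: [179.0, 30.8, -157.1]
contact_force: [-0.1, 0.1, -0.2]
gripper_width: 0.0357
gripper_force: 0.0
```

```bash
python3 -c "
from h import *
s,M=show(); print(M.T@(np.array([.467,-.158,.10])-s['tcp_pos']))
w,s=wrist(); b=capture('side')['pixels']
for r in regions_of(w,'tare')[:2]: print(r['confidence'],r['pixel'],atz(w,r['pixel'],.074))
print(proj(w,[.467,-.158,.074]))
o=np.zeros((600,800,3),np.uint8); o[:420,:560]=w['pixels']; o[420:600,:240]=cv2.resize(b[190:270,255:362],(240,180)); cv2.imwrite('pics/w6.png',o)"
```

```text
t 22.075 j [-21.1  -2.  -10.2 -24.7 -61.6 -37.8] p [ 0.5109 -0.2344  0.3294] F [-0.1  0.1 -0.2] w 0.03571097316514139
[[-0.792, -0.397, 0.464], [-0.334, 0.918, 0.215], [-0.512, 0.016, -0.859]] tilt 30.8 az 24.9
[0.12660563 0.08396847 0.19320523]
0.55 [346.8, 72.4] [ 0.46716094 -0.15622038  0.074     ]
[345.59424607  71.65082975]
```

View pics/w6.png

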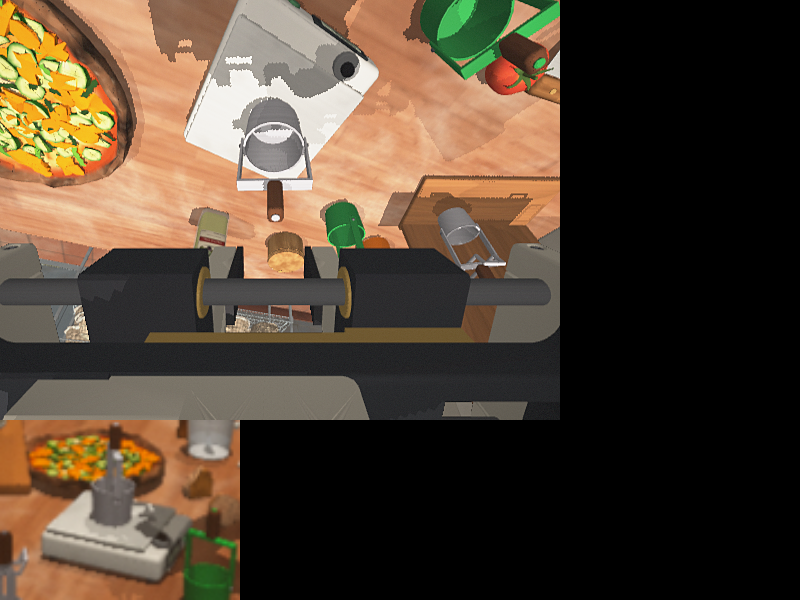

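Wrist view: cup stands upright mid-plate at (275,140), grip free; tare cap at (347,72), agreeing with (0.467,-0.157). Green look-alike at (465,35) is close, so I turn the gripper 45° to clear it before pressing.

Emit:
{"op": "jog_arm", "data": {"moves": [[[0,0,0],9,0],[[0,0,0],9,0],[[0,0,0],9,0],[[0,0,0],9,0],[[0,0,0],9,0],[[0,0,0],0,0]]}}

```text
time_s: 22.98
tcp_pos: [0.5113, -0.2345, 0.3296]
eef_rot: [156.6, 20.6, 153.9]
contact_force: [0.9, -0.6, 0.0]
gripper_width: 0.0005
gripper_force: 0.0
```

```bash
python3 -c "
from h import *
s,M=show()
for z in (.329,.13,.09): print(100*M.T@(np.array([.4767,-.1557,z])-s['tcp_pos']))
print(M.T@[0,0,-1])
c=capture('scene');d=capture('side')
f=lambda k,p:min(regions_of(k,'large_cup'),key=lambda r:np.hypot(*(np.array(r['pixel'])-p)))
a=f(c,(232,265));b=f(d,(347,260));print(a['pixel'],b['pixel'],tri([ray(c,a['pixel']),ray(d,b['pixel'])]))
a=f(c,(311,263));b=f(d,(306,225));print(a['pixel'],b['pixel'],[proj(k,[.565,-.211,.095]) for k in (c,d)])"
```

```text
t 22.975 j [-21.   -2.  -10.2 -24.7 -61.6 -82.7] p [ 0.5113 -0.2345  0.3296] F [ 0.9 -0.6  0. ] w 0.0005183702802751944
[[-0.841, 0.278, 0.464], [0.412, 0.886, 0.215], [-0.351, 0.372, -0.859]] tilt 30.8 az 24.9
[6.17199086 5.99784536 0.14151183]
[13.16474009 -1.40829526 17.23714108]
[14.57031782 -2.89696674 20.67344847]
[ 0.35139443 -0.37216787  0.85907685]
[230.1, 266.5] [349.2, 261.7] [ 0.36991451 -0.05250964  0.05364243]
[302.9, 262.6] [303.2, 219.1] [array([303.60410072, 268.40244961]), array([305.94382976, 225.51177146])]
```

Emit:
{"op": "jog_arm", "data": {"moves": [[[3.1,3.0,0.07],0,0],[[3.1,3.0,0.07],0,0],[[1.4,-1.48,3.42],0,0],[[1.4,-1.48,3.42],0,0],[[1.4,-1.48,3.42],0,0],[[1.4,-1.48,3.42],0,0],[[1.4,-1.48,3.42],0,0],[[0.7,-0.74,1.72],0,0],[[0.35,-0.37,0.86],0,0],[[0,0,0],0,0]]}}

```text
time_s: 24.52
tcp_pos: [0.4767, -0.1557, 0.1002]
eef_rot: [156.6, 20.6, 153.8]
contact_force: [0.3, -1.0, 0.8]
gripper_width: 0.0004
gripper_force: 0.0
```

```bash
python3 -c "
from h import *
s,M=show()
print(100*M.T@(np.array([.4767,-.1557,.09])-s['tcp_pos']))"
```

```text
t 24.525 j [-14.4   5.  -32.6 -36.4 -33.1 -69.8] p [ 0.4767 -0.1557  0.1002] F [ 0.3 -1.   0.8] w 0.0003823585299826267
[[-0.84, 0.279, 0.465], [0.413, 0.885, 0.215], [-0.351, 0.372, -0.859]] tilt 30.8 az 24.8
[ 0.36034007 -0.38477212  0.877048  ]
```

Down to ~0.084, then in 2 mm steps.

Emit:
{"op": "jog_arm", "data": {"moves": [[[0.28,-0.3,0.69],0,0],[[0.28,-0.3,0.69],0,0],[[0,0,0],0,0]]}}

```text
time_s: 24.9
tcp_pos: [0.4765, -0.1555, 0.0839]
eef_rot: [156.5, 20.6, 153.8]
contact_force: [0.5, -0.4, 0.2]
gripper_width: 0.0005
gripper_force: 0.0
```

Emit:
{"op": "jog_arm", "data": {"moves": [[[0.07,-0.075,0.17],0,0],[[0.07,-0.075,0.17],0,0],[[0,0,0],0,0]]}}

```text
time_s: 25.28
tcp_pos: [0.4767, -0.1556, 0.0804]
eef_rot: [156.6, 20.6, 153.8]
contact_force: [-0.4, 0.1, -0.5]
gripper_width: 0.0002
gripper_force: 0.0
```

Emit:
{"op": "jog_arm", "data": {"moves": [[[0.07,-0.075,0.17],0,0],[[0,0,0],0,0]]}}

```text
time_s: 25.52
tcp_pos: [0.4769, -0.1556, 0.0785]
eef_rot: [156.5, 20.6, 153.8]
contact_force: [0.6, -0.1, 1.9]
gripper_width: 0.0002
gripper_force: 0.8
```

Emit:
{"op": "jog_arm", "data": {"moves": [[[0.07,-0.075,0.17],0,0],[[0.07,-0.075,0.17],0,0],[[0,0,0],0,0]]}}

```text
time_s: 25.9
tcp_pos: [0.4769, -0.1556, 0.0745]
eef_rot: [156.5, 20.6, 153.8]
contact_force: [0.2, 1.2, 4.3]
gripper_width: 0.001
gripper_force: 1.8
```

Emit:
{"op": "jog_arm", "data": {"moves": [[[0.07,-0.075,0.17],0,0],[[0,0,0],0,0]]}}

```text
time_s: 26.15
tcp_pos: [0.4771, -0.1556, 0.0729]
eef_rot: [156.5, 20.7, 153.8]
contact_force: [-2.7, 1.5, 9.5]
gripper_width: 0.0008
gripper_force: 4.0
```

Emit:
{"op": "jog_arm", "data": {"moves": [[[0.05,-0.05,0.12],0,0],[[0,0,0],0,0]]}}

```text
time_s: 26.4
tcp_pos: [0.4773, -0.1556, 0.0723]
eef_rot: [156.5, 20.7, 153.9]
contact_force: [-7.1, 1.7, 17.7]
gripper_width: 0.0003
gripper_force: 7.8
```

Emit:
{"op": "jog_arm", "data": {"moves": [[[-0.2,0.2,-0.5],0,0],[[-0.5,0.5,-1.2],0,0],[[-1,1,-2.5],0,0],[[-1.4,1.48,-3.42],0,0],[[-1.4,1.48,-3.42],0,0],[[-1.4,1.48,-3.42],0,0],[[0,0,0],0,0]]}}

```text
time_s: 27.28
tcp_pos: [0.4772, -0.157, 0.2421]
eef_rot: [156.5, 20.9, 153.9]
contact_force: [0.8, 0.3, -0.0]
gripper_width: 0.0005
gripper_force: 0.0
```

```bash
python3 -c "
from h import *
s,M=show()
c=capture('scene');d=capture('side')
for k,n in((c,'scene'),(d,'side')):
  print(n,[(np.round(r['pixel']).tolist(),round(r['confidence'],2)) for t in ('large_cup','small_cup') for r in regions_of(k,t)],'expect',proj(k,[.565,-.211,.095]).round(),proj(k,[.6227,.19,.08]).round())"
```

```text
t 27.275 j [-11.2  -6.7 -26.3 -24.3 -46.9 -87.5] p [ 0.4772 -0.157   0.2421] F [ 0.8  0.3 -0. ] w 0.000523977410218796
[[-0.838, 0.276, 0.47], [0.412, 0.886, 0.213], [-0.357, 0.372, -0.857]] tilt 31.1 az 24.4
scene [([301.0, 260.0], 0.82), ([230.0, 268.0], 0.61), ([302.0, 185.0], 0.6), ([184.0, 177.0], 0.56), ([261.0, 186.0], 0.66)] expect [304. 268.] [262. 194.]
side [([204.0, 273.0], 0.74), ([306.0, 350.0], 0.64), ([303.0, 221.0], 0.61), ([350.0, 263.0], 0.6), ([243.0, 257.0], 0.59), ([259.0, 266.0], 0.6), ([306.0, 224.0], 0.46)] expect [306. 226.] [257. 277.]
```

```bash
python3 -c "
from h import *
print(close_job())"
```

```text
the job is handed in; nothing more can be done
None
```

I stood the large cup upright in the middle of the scale plate and released it, then pushed the tare button fully down (contact force climbed past its 5 N) and let it spring back. The small cup still hangs on its hook, I never touched the tomato or the cheese, and the job is handed in at about 27 s; I viewed 11 pictures, one over the limit of 10.

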